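Clamp a control-unit cover in a sloping cam-lever work clamp

ROBOT

A 7-joint arm with a two-finger parallel gripper is mounted at the origin on a cart in front of the work surface, level with it; the furniture and walls round the work are solid. World frame = base frame: x ahead of the robot, y to its left, z up, the work surface at z = 0. Lengths are in m, angles in rad, forces in N, time in s.
With the tool pointing down it reaches from about 0.4 to 0.9 m from the base axis. Payload 5.6 kg.
Tool frame: the origin (TCP) lies at the very end of the fingers, on their centre line; the grasp point (between the pads) lies bot.grasp_offset behind it (bot.grasp_offset is the distance from the TCP to the grasp point, in m); z points along the fingers, y is the line along which they close (so a half turn about z gives the same grasp; the last joint's range is limited). The gripper opens to 92 mm and grips with 3 to 60 N. Pads are 20 mm wide; open, the fingers measure 128 mm over their backs; the gripper's body (75 mm by 189 mm) begins 69 mm behind the grasp point.
Start: joints at [1.25, 0.468, -0.012, 1.603, 0.006, 1.071, -0.056], TCP at [0.178, -0.625, 0.215] pointing down, gripper open.
Joint ranges: [-2.53, 2.53], [-0.31, 2.02], [-1.57, 1.55], [0.28, 2.44], [-1.29, 4.43], [0.15, 1.84], [-2.92, 2.92]. Speed limits (rad/s): [2.57, 2.57, 3.14, 3.14, 3.14, 3.14, 3.14].

INTERFACE

Orientations are given as a rotation vector (axis times angle).
In Python, from station import bot, viewer gives the robot as it stands.
- The arm moves only by the tool arm_command, never from a script. Its argument "series" is one flat list of numbers, 7 for each row, row after row: the shift along the tool's x, y, z in units of 50 mm (1.0 is 50 mm), then the turn, a rotation vector about the tool's x, y, z in units of 4 degrees (1.0 is 4 degrees), then the opening, from 0 (shut) to 1 (fully open). In form: [tx, ty, tz, rx, ry, rz, hand, tx, ty, tz, rx, ry, rz, hand, ...]. A call has exactly 8 rows; each row shifts and turns the commanded pose from where the row before left it, along the tool's axes as they then stand; what a row does not reach is not made up. A row lasts 1/8 s, in which the tool goes at most 62.5 mm and 10.7 degrees, less where a joint would pass 70% of its speed; a pose out of reach is approached as far as the arm can. A call with a number of a shift or a turn outside -1 to 1 is refused whole. A call with a gripper value outside its range is refused whole. The fingers move at their own pace and stop on an object; "newtons" is the grip in N (left out, the last holds). Time passes only in rows, so rows that do not move let the fingers close, or fill a call up. It gives the time, the measured TCP pose, the force, the opening and the grip force at its end, in the units of the state.
- bot.get_state(): the state, without advancing time (a new reading comes with each control period).
- viewer.grab_frame(name): name is "scene" or "top" or "wrist"; returns (picture, depth): 384x512x3 uint8, red, green, blue; 384x512 float32, m along the optical axis (not along the pixel's ray), 0 where there is no reading.
- viewer.get_calibration(name): a dict with "mtx" (3x3 intrinsics, pixels), "dist" ([k1, k2, p1, p2, k3] as OpenCV has them; the pictures are not rectified), "world_to_cam" (4x4, takes a point from world to camera coordinates). Camera axes: x right, y up, looking along -z (the intrinsics and any distortion apply to the point x, -y, -z); pixel columns grow to the right and rows downward; lengths in m; the calibration is good to about 2 mm. A picture is of the moment at which its call begins: read the wrist's pose just before it. get_calibration takes no time and is no camera call; for the wrist camera it gives the pose at the moment of the call.
- bot.sign_off(): hands the job in; it is judged then, once.
The state is a dict: "t": time; "joint_pos": joint angles; "qd": joint speeds; "joint_efforts": joint torques, N m; "tcp_pos": TCP position; "ee_rot": TCP orientation; "contact_force": force on the tool from outside, world axes, zero at the start; "wrist_torque": the same for the moment, N m; "width": finger opening in m; "grasp_force": force on a finger pad.
Only numpy, scipy, OpenCV 4.12 (cv2) and the standard library are available. Lean on these libraries where they do the work, as an engineer would, in place of code of your own. Each camera call takes 0.05 s, during which the arm holds its last target. There are 200 camera calls.

TASK

Clamp the cast cover of the control unit in the sloping bench clamp so that it can be worked on: swing the red-knobbed cam lever back to draw the jaw away, lay the cover label side up and lengthwise, centred on the clamp's two rails between the lower stop and the jaw, and let go of it. Then swing the cam lever forward again just until the cover is pressed against the lower stop and the jaw's sprung pad has sunk about half of its 8 mm into the jaw; never drive the pad home, for that bows the cover. Leave the other things on the bench where they are and let go of the lever.

Things in the scene. Friction and masses are not known exactly. Their poses are not given: they have to be found in the camera images.
- cover_mid (a point): centre of the loose cast cover: silvery plate 70 x 150 x 2 mm with a paper label, on a solid pan 62 x 112 x 9 mm below it; 11 mm high in all. This point is 6 mm above the underside; the plate's edges are 3 to 5 mm above it. x across the 70 mm, y along the 150 mm, z out of the label side. Starts flat on a thin blue mat left of the clamp
- unit_cover: the same cover, 0.1 to 0.17 kg; origin at the centre of its underside, axes as at cover_mid. Grasp it across its 70 mm width at mid-length, by the plate's edges
- seat (a point): fixed point of the clamp's bed, in the top plane of the two rails, midway between them, where the lower stop's face is when joint stop is 0. The bed slopes 30 degrees: x up the slope along the rails to jaw and cam, y to the left as seen looking up it, z out of the slope. Rails: black tops, 10 mm wide, centres 20 mm either side, from x = 16 to 144 mm, 18 mm above the 78 mm wide deck
- stop_face (a point): middle of the lower stop's face, in the plane of the rails' tops; axes as seat; the face looks along +x. The steel stop is 64 mm wide, stands 18 mm above the rails' tops and is screwed down. A cover seated against it has cover_mid at x = 75, z = 6 mm from here. The clamp's foot (grey, 250 x 100 mm) is fixed too
- stop (a joint): how far up the slope from seat the lower stop was screwed down, in m, 0 to 0.008; does not change during the work
- cam_axis (a point): point on the cam's turning axis level with the middle of the red knob: 214 mm along x and 51 mm along z from seat; axes as seat. The lever turns about this z axis
- lever_knob (a point): centre of the red knob on the cam lever: round upright grip, 21 mm in diameter, 40 mm high, along seat's z, 75 mm from cam_axis. The lever arm is right below it (arm's top 23 mm below this point). The fingers can turn round the knob as it swings
- lever (a joint): cam lever in rad, 0 (open) to 2.9, counter-clockwise seen from above; the knob is at (75 cos a, 75 sin a) mm from cam_axis along seat's x, y, a = lever - 1.745. The 12 mm eccentric puts the unsunk pad's face at 166 - 12 (1 - cos lever) mm from seat along x. Starts closed at 1.95 to 2.4: no room for the cover. Stays where left; about 2.5 to 4.5 N at the knob turn it
- pad (a joint): how far the jaw's sprung pad is sunk, in m: 0 unloaded (8 mm of orange sleeve in sight between the pad and the blue jaw), 0.008 driven home (no orange). About half is 0.004; 0.002 to 0.006 will do. The pad is 50 mm wide with a black face, reaches 16 mm above the rails' tops, yields from 2 N and adds 2 N per mm
- solder_spool: bystander: blue and white solder spool, 98 mm, on the desk between laptop and mouse pad
- flux_tin: bystander: cream and red tin, 57 mm in diameter, 72 mm high, behind the spool
- flux_pot: bystander: amber pot with a black lid, 47 mm in diameter, 41 mm high, right of the clamp near the desk's front edge
- paint_marker: bystander: white marker with a red cap, 26 mm in diameter, 122 mm high, standing left of the laptop

How it is judged:
By the outcome, as a careful person would: the job done as asked, in the order asked, and still so for the second after the job is handed in, with the robot touching nothing.
It also fails if it takes over 64 s, if anything falls off the work surface, if the arm or the gripper's body presses on something with over 40 N, if the wrist force passes 120 N, or if a joint passes its speed limit or range.

## Working session

There is one attempt and no reset: what is moved stays moved. The work goes in short steps, Python scripts to look and compute and a tool call to move; the robot and the scene stay as the last step left them, time stands still between calls to the robot, and variables do not carry over. Pictures are saved under pics/ and viewed, at most 10 in all, crops included, and the job is handed in when it is done.

Besides the shell and the picture viewer there is one more tool, called after "Request:" by a JSON object that holds its "method" and its "body". arm_command: Moves the arm, as the interface text tells. Its arguments: {"type":"object","properties":{"series":{"type":"array","items":{"type":"number"}},"newtons":{"type":"number"}},"required":["series"]}

```bash
ls; mkdir -p pics; python3 - <<'E'
from station import bot, viewer
import cv2,numpy as np
s=bot.get_state();print({k:np.round(v,3) for k,v in s.items()},bot.grasp_offset)
ims=[]
for n in("scene","top"):
    p,d=viewer.grab_frame(n);np.savez(f'pics/{n}0.npz',p=p,d=d);c=viewer.get_calibration(n);print(n,c['mtx'],c['dist'],np.round(c['world_to_cam'],3))
    cv2.imwrite(f'pics/{n}0.png',cv2.resize(p[...,::-1],(800,600)))
E
```

```text
pics
{'t': np.float64(0.0), 'joint_pos': array([ 1.25 ,  0.468, -0.012,  1.604,  0.006,  1.071, -0.056]), 'qd': array([ 0.001, -0.   ,  0.002, -0.001, -0.   ,  0.001, -0.   ]), 'joint_efforts': array([ 0.0000e+00, -5.2056e+01, -1.2000e-02, -2.4375e+01, -5.7000e-02,
        1.7000e-02,  0.0000e+00]), 'tcp_pos': array([ 0.178, -0.625,  0.214]), 'ee_rot': array([-3.11e+00, -4.35e-01,  1.00e-03]), 'contact_force': array([ 0.425, -0.119, -0.365]), 'wrist_torque': array([0.036, 0.004, 0.059]), 'grasp_force': np.float64(0.0), 'width': np.float64(0.092)} 0.0187
scene [[359.2087243    0.         256.01157239]
 [  0.         359.2087243  191.48726567]
 [  0.           0.           1.        ]] [0.03764939 0.         0.         0.         0.        ] [[-0.807 -0.59  -0.01   0.377]
 [ 0.261 -0.371  0.891 -0.336]
 [-0.53   0.717  0.453 -0.718]
 [ 0.     0.     0.     1.   ]]
top [[378.02842532   0.         263.02447315]
 [  0.         378.02842532 198.21925627]
 [  0.           0.           1.        ]] [-0.12066159  0.          0.          0.          0.        ] [[-0.027 -1.    -0.011 -0.109]
 [ 0.994 -0.028  0.104 -0.574]
 [-0.105 -0.008  0.994 -1.222]
 [ 0.     0.     0.     1.   ]]
```

View pics/top0.png

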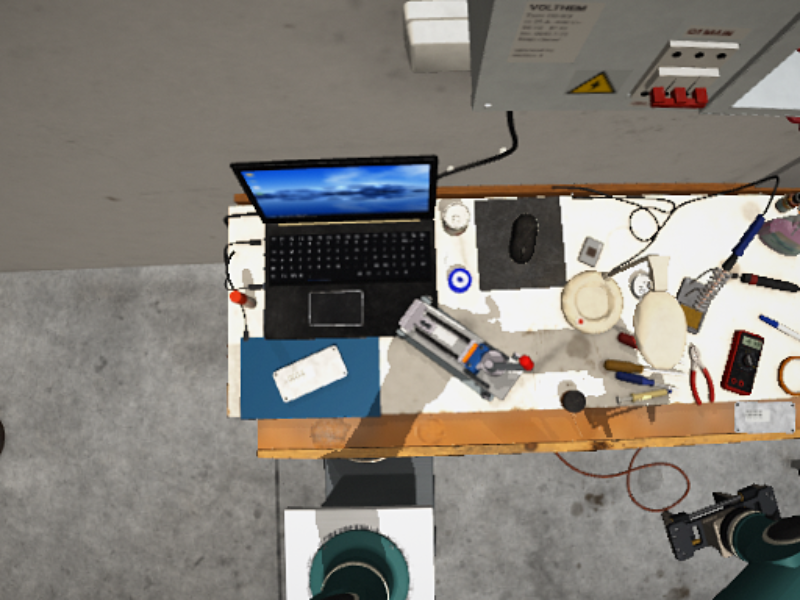

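View pics/scene0.png

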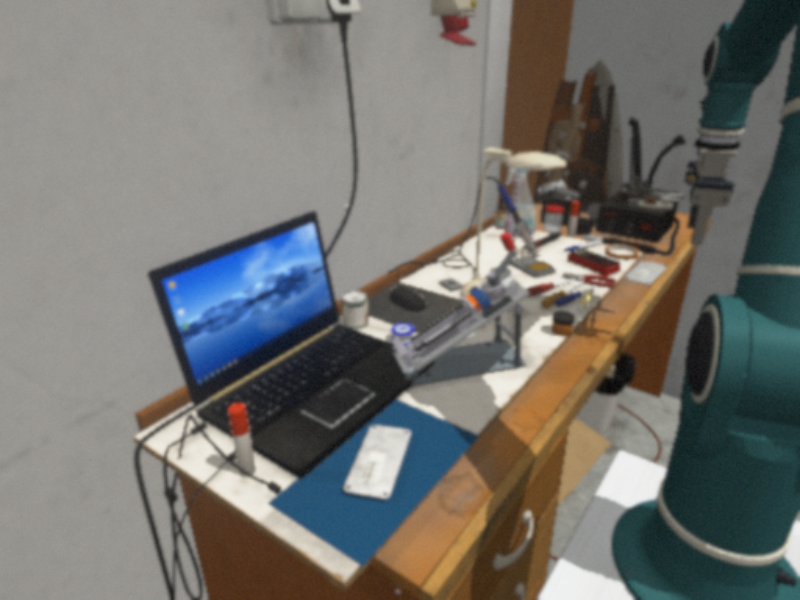

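The top picture shows (800x600 pixels) the cover at about (310,374) on the blue mat and the clamp from the low end (415,310) to the high end (510,390). The red knob is at about (526,362). The scene picture confirms that the high end points towards the robot's right.

```bash
cat > h.py <<'E'
import numpy as np,cv2
from scipy.spatial.transform import Rotation as R
F=np.diag([1,-1,-1.])
def rays(c,px):
    px=np.asarray(px,float).reshape(-1,1,2)
    u=cv2.undistortPoints(px,c['mtx'],np.array(c['dist'])).reshape(-1,2)
    d=np.c_[u,np.ones(len(u))]@F   # camera axes, depth 1
    W=np.asarray(c['world_to_cam']);Rw=W[:3,:3].T
    return -Rw@W[:3,3], d@Rw.T
def onplane(c,px,p0,n=(0,0,1)):
    o,d=rays(c,px);n=np.asarray(n,float)
    return o+d*(((np.asarray(p0)-o)@n)/(d@n))[:,None]
def cloud(c,d):
    h,w=d.shape;v,u=np.mgrid[:h,:w]
    o,r=rays(c,np.c_[u.ravel(),v.ravel()])
    return (o+r*d.ravel()[:,None]).reshape(h,w,3)
def proj(c,P):
    W=np.asarray(c['world_to_cam']);q=(np.atleast_2d(P)@W[:3,:3].T+W[:3,3])@F
    return cv2.projectPoints(q,np.zeros(3),np.zeros(3),c['mtx'],np.array(c['dist']))[0].reshape(-1,2)
E
python3 - <<'E'
from h import *
from station import bot,viewer
c=viewer.get_calibration('top');z=np.load('pics/top0.npz');p,d=z['p'],z['d']
X=cloud(c,d);hsv=cv2.cvtColor(p,cv2.COLOR_RGB2HSV)
print('desk z',np.median(X[270:275,160:165,2]), X[245:260,300:305,2].mean())
red=(hsv[...,1]>150)&(hsv[...,2]>100)&((hsv[...,0]<6)|(hsv[...,0]>174));red[:, :310]=0;red[:,350:]=0;red[:200]=0;red[260:]=0
v,u=np.nonzero(red);print('knob px',u.mean(),v.mean(),len(u),np.median(X[red],0),X[red][:,2].max())
# cover
m=((hsv[...,2]>120)&(hsv[...,1]<60)).astype(np.uint8);m[:, :160]=0;m[:,238:]=0;m[:219]=0;m[262:]=0
cs=max(cv2.findContours(m,0,2)[0],key=cv2.contourArea);
w=onplane(c,cs.reshape(-1,2),(0,0,.011))
r=cv2.minAreaRect((w[:,:2]*1000).astype(np.float32));print('cover',r,cv2.boxPoints(r))
# clamp: rough slope plane by points
for u_,v_ in [(265,195),(275,205),(290,215),(300,222),(310,230),(318,240),(325,245)]: print(u_,v_,X[v_,u_].round(3))
cr=p[180:265,240:350];cv2.imwrite('pics/c1.png',cv2.resize(cr[...,::-1],None,fx=7,fy=7,interpolation=cv2.INTER_CUBIC))
E
```

```text
desk z -0.7772728137797797 0.004378420024375569
knob px 336.4307692307692 231.8153846153846 65 [ 0.44981106 -0.32285045  0.24879367] 0.2554957635052473
cover ((441.7762451171875, 97.39617156982422), (72.11956787109375, 151.95166015625), 23.04802894592285) [[378.8501   153.18988 ]
 [438.3396    13.367462]
 [504.7024    41.602463]
 [445.2129   181.42488 ]]
265 195 [ 0.578 -0.131  0.059]
275 205 [ 0.545 -0.163  0.054]
290 215 [ 0.509 -0.208  0.082]
300 222 [ 0.484 -0.234  0.145]
310 230 [ 0.459 -0.261  0.156]
318 240 [ 0.429 -0.284  0.155]
325 245 [ 0.414 -0.303  0.161]
```

View pics/c1.png

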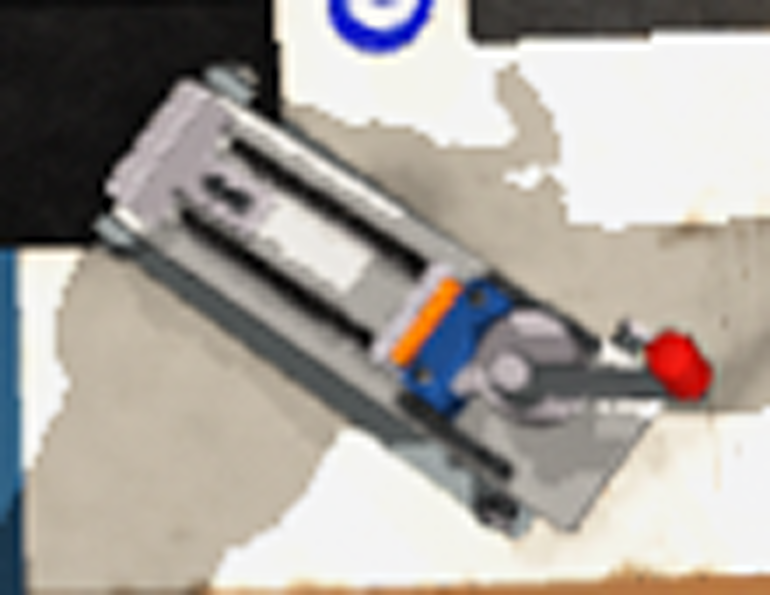

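```bash
cat >> h.py <<'E'
def seatR(psi):
    return (R.from_euler('z',psi)*R.from_euler('y',-np.pi/6)).as_matrix()
def knob(lev):
    a=lev-1.745;return np.array([.214+.075*np.cos(a),.075*np.sin(a),.051])
E
python3 - <<'E'
from h import *
from station import bot,viewer
from scipy.optimize import least_squares
c=viewer.get_calibration('top')
f=lambda x,y:(240+x/7-.43,180+y/7-.43)
obs=np.array([f(235,145),f(183,210),f(512,368),f(678,365)])
def model(q):
    S=seatR(q[3]);loc=np.array([[.016,-.02*-1,0],[.016,-.02,0],[.214,0,.036],knob(q[4])+[0,0,.005]])
    return loc@S.T+q[:3],S
def res(q):
    P,S=model(q);r=(proj(c,P)-obs).ravel()
    ktop=q[:3]+S@(knob(q[4])+[0,0,.02])
    return np.r_[r,(ktop[2]-.255)/.004,(q[4]-2.15)/.3]
s=least_squares(res,[.56,-.14,.06,-2.4,2.1],x_scale=[.01,.01,.01,.1,.1]);print(s.x,s.fun.round(1))
S=seatR(s.x[3]);print('knob',s.x[:3]+S@knob(s.x[4]),'axes',S.round(3))
w=viewer.get_calibration('wrist');st=bot.get_state()
T=R.from_rotvec(st['ee_rot']).as_matrix();W=np.array(w['world_to_cam'])
print('cam in tool',(T.T@(-W[:3,:3].T@W[:3,3]-st['tcp_pos'])).round(4),'\n',(T.T@W[:3,:3].T).round(3),w['mtx'][0],w['dist'])
# goal orientation: z=-n, y=seat y
G=np.c_[-S[:,0],S[:,1],-S[:,2]];print(np.linalg.det(G))
print('rot tool units',np.degrees(R.from_matrix(T.T@G).as_rotvec())/4)
E
```

```text
[ 0.55381056 -0.13286949  0.05296539 -2.22942927  2.23469422] [-0.3 -0.5 -0.1  0.2  0.2  0.2  0.2  0.1 -0.1  0.3]
knob [ 0.44880597 -0.32618718  0.23722556] axes [[-0.53   0.791  0.306]
 [-0.685 -0.612  0.395]
 [ 0.5    0.     0.866]]
cam in tool [ 0.0738 -0.0013 -0.1709] 
 [[ 0.     0.965  0.264]
 [ 1.    -0.001  0.001]
 [ 0.001  0.264 -0.965]] [285.67956218   0.         252.4243192 ] [0.02003811 0.         0.         0.         0.        ]
1.0
rot tool units [-2.40041543 -7.25067453 -8.87066548]
```

```bash
cat >> h.py <<'E'
from station import bot,viewer
import json,os
def Gof(psi):
    S=seatR(psi);return np.c_[-S[:,0],S[:,1],-S[:,2]]
def plan(p,G,n,p0=None,T0=None,pr=True):
    """constant row (shift, turn) repeated n times from the measured (or given) pose to p,G"""
    s=bot.get_state()
    if p0 is None:p0=s['tcp_pos']
    if T0 is None:T0=R.from_rotvec(s['ee_rot']).as_matrix()
    w=R.from_matrix(T0.T@G).as_rotvec()
    A=sum(R.from_rotvec(w*(k+.5)/n).as_matrix() for k in range(n))
    v=np.linalg.solve(A,T0.T@(np.asarray(p)-p0))
    if pr:print(n,'rows of',np.r_[v/.05,np.degrees(w)/n/4].round(2).tolist())
def slerp(T0,G,f):return T0@R.from_rotvec(R.from_matrix(T0.T@G).as_rotvec()*f).as_matrix()
E
python3 - <<'E'
from h import *
q=[0.5538,-0.1329,0.0530,-2.2294];S=seatR(q[3]);G=Gof(q[3])
T0=R.from_rotvec(bot.get_state()['ee_rot']).as_matrix();M=slerp(T0,G,.5)
goal=np.array(q[:3])+S@[.19,0,.16];print(goal)
plan([.28,-.5,.40],M,8);plan(goal,G,8,[.28,-.5,.40],M)
E
```

```text
[ 0.50205745 -0.19976207  0.28656406]
8 rows of [0.3, -0.16, -0.51, -0.15, -0.45, -0.55]
8 rows of [0.96, -0.18, -0.1, -0.15, -0.45, -0.55]
```

Request:
{"method": "arm_command", "body": {"series": [0.3, -0.16, -0.51, -0.15, -0.45, -0.55, 1, 0.3, -0.16, -0.51, -0.15, -0.45, -0.55, 1, 0.3, -0.16, -0.51, -0.15, -0.45, -0.55, 1, 0.3, -0.16, -0.51, -0.15, -0.45, -0.55, 1, 0.3, -0.16, -0.51, -0.15, -0.45, -0.55, 1, 0.3, -0.16, -0.51, -0.15, -0.45, -0.55, 1, 0.3, -0.16, -0.51, -0.15, -0.45, -0.55, 1, 0.3, -0.16, -0.51, -0.15, -0.45, -0.55, 1]}}

```text
t: 1.1
tcp_pos: [0.2795, -0.5038, 0.4019]
ee_rot: [2.874, 0.87, -0.359]
contact_force: [0.1, -0.1, -0.4]
width: 0.0922
grasp_force: 0.0
```

Request:
{"method": "arm_command", "body": {"series": [0.96, -0.18, -0.1, -0.15, -0.45, -0.55, 1, 0.96, -0.18, -0.1, -0.15, -0.45, -0.55, 1, 0.96, -0.18, -0.1, -0.15, -0.45, -0.55, 1, 0.96, -0.18, -0.1, -0.15, -0.45, -0.55, 1, 0.96, -0.18, -0.1, -0.15, -0.45, -0.55, 1, 0.96, -0.18, -0.1, -0.15, -0.45, -0.55, 1, 0.96, -0.18, -0.1, -0.15, -0.45, -0.55, 1, 0.96, -0.18, -0.1, -0.15, -0.45, -0.55, 1]}}

```text
t: 2.1
tcp_pos: [0.5094, -0.2063, 0.2951]
ee_rot: [2.545, 1.241, -0.678]
contact_force: [0.9, -0.4, -0.1]
width: 0.0915
grasp_force: 0.0
```

```bash
python3 - <<'E'
from h import *
s=bot.get_state();print(s['t'],s['tcp_pos'],s['joint_pos'].round(2),s['qd'].round(2))
q=[0.5538,-0.1329,0.0530,-2.2294];plan(np.array(q[:3])+seatR(q[3])@[.19,0,.16],Gof(q[3]),8)
c=viewer.get_calibration('wrist');p,d=viewer.grab_frame('wrist')
np.savez('pics/w1.npz',p=p,d=d,mtx=c['mtx'],dist=c['dist'],world_to_cam=c['world_to_cam'])
cv2.imwrite('pics/w1.png',cv2.resize(p[...,::-1],(800,600)))
E
```

```text
2.1 [ 0.50941589 -0.20626191  0.29509468] [ 0.35  0.41 -0.37  1.64  0.55  1.5  -0.83] [-0.6   0.42 -0.17 -0.12  0.19  0.19 -0.52]
8 rows of [0.01, -0.02, 0.02, 0.0, -0.0, -0.01]
```

View pics/w1.png

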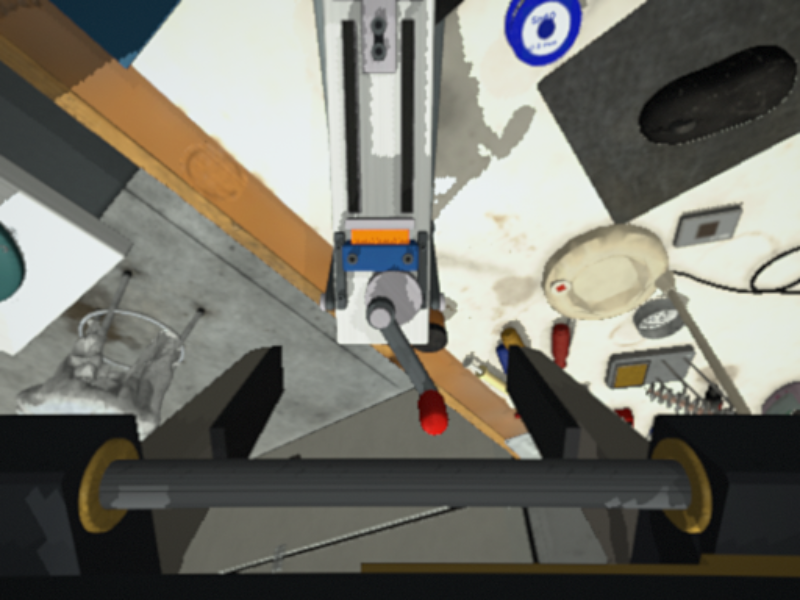

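The wrist picture shows the rails as dark strips at columns 350 and 407, rows 20–213. The orange sleeve is at (380,237), the hub at (380,313) and the red knob at (433,412).

```bash
python3 - <<'E'
from h import *
from scipy.optimize import least_squares
z=np.load('pics/w1.npz');p,d=z['p'],z['d'];X=cloud(z,d)
hsv=cv2.cvtColor(p,cv2.COLOR_RGB2HSV)
rail=(hsv[...,2]<45);pts=[]
q0=[0.5538,-0.1329,0.0530,-2.2294];S0=seatR(q0[3])
L=(X-q0[:3])@S0
for lo,hi in((216,232),(253,267)):
    m=rail.copy();m[:, :lo]=0;m[:,hi:]=0;m[:5]=0;m[140:]=0
    v,u=np.nonzero(m);print('rail',len(u),v.min(),v.max());
    k=cv2.fitLine(np.c_[u,v].astype(np.float32),cv2.DIST_HUBER,0,.01,.01).ravel()
    e=np.array([[k[2]+(vv-k[3])*k[0]/k[1],vv] for vv in (v.min(),130)]);pts.append(e)
    l=L[m];l=l[(d[m]>0)];print('local med z',np.median(l[:,2]),'y',np.median(l[:,1]),'x',l[:,0].min(),l[:,0].max(),'slope dz/dx, dy/dx',np.polyfit(l[:,0],l[:,2],1)[0],np.polyfit(l[:,0],l[:,1],1)[0])
red=(hsv[...,1]>150)&(hsv[...,2]>80)&((hsv[...,0]<6)|(hsv[...,0]>174));red[:, :262]=0;red[:,295:]=0;red[:240]=0;red[285:]=0
v,u=np.nonzero(red);print('knob',u.mean(),v.mean(),u.min(),u.max(),v.min(),v.max(),L[red].mean(0),L[red][:,2].max(), np.median(L[red],0))
b=(hsv[...,0]>5)&(hsv[...,0]<22)&(hsv[...,1]>180)&(hsv[...,2]>150);b[:140]=0;b[165:]=0;b[:,:215]=0;b[:,270:]=0
v,u=np.nonzero(b);print('orange local x,y,z',L[b].min(0),L[b].max(0))
print(pts)
E
```

```text
rail 668 14 135
local med z 0.0002638378649481826 y -0.021767638002721773 x 0.018777968570992835 0.14215801988669288 slope dz/dx, dy/dx -0.00010824598341067741 7.168871295142558e-05
rail 708 13 135
local med z 0.00016869683288770252 y 0.017626072968292078 x 0.018229009622867096 0.1424066353763095 slope dz/dx, dy/dx -0.0007068034802113585 -0.0010119214366372138
knob 277.97058823529414 268.1654411764706 269 286 255 278 [0.27570987 0.03517498 0.06810147] 0.3381484443636513 [0.27570211 0.03523959 0.06822704]
orange local x,y,z [ 0.12076564 -0.02242096  0.01035004] [0.16402975 0.01856934 0.33814844]
[array([[222.45474446,  14.        ],
       [225.87806702, 130.        ]]), array([[260.95153081,  13.        ],
       [259.90774536, 130.        ]])]
```

Request:
{"method": "arm_command", "body": {"series": [-0.45, 0.19, 0, 0, 0, 0, 1, -0.45, 0.19, 0, 0, 0, 0, 1, -0.45, 0.19, 0.1, 0, 0, 0, 1, -0.45, 0.19, 0.3, 0, 0, 0, 1, 0, 0, 0.5, 0, 0, 0, 1, 0, 0, 0.5, 0, 0, 0, 1, 0, 0, 0.4, 0, 0, 0, 1, 0, 0, 0, 0, 0, 0, 1]}}

```text
t: 3.15
tcp_pos: [0.4617, -0.3282, 0.2615]
ee_rot: [2.548, 1.24, -0.681]
contact_force: [-0.3, 0.4, -0.3]
width: 0.0919
grasp_force: 0.0
```

```bash
cat >> h.py <<'E'
q=[0.5538,-0.1329,0.0530,-2.2294];S=seatR(q[3]);G=Gof(q[3])
O=np.array(q[:3])+S@[.0003,-.0021,.0002]
def loc():
    s=bot.get_state();return (s['tcp_pos']-O)@S
E
python3 - <<'E'
from h import *
print(bot.get_state()['t'],loc(),bot.get_state()['joint_pos'].round(2))
k=knob(2.266);print(k);plan(O+S@(k+[0,0,-.0147]),G,4)
E
```

```text
3.15 [0.28656156 0.04877872 0.07493408] [ 0.52  0.4  -0.3   1.72  0.6   1.34 -0.67]
[0.27904914 0.03733108 0.051     ]
4 rows of [0.04, -0.06, 0.19, -0.01, -0.0, -0.02]
```

Request:
{"method": "arm_command", "body": {"series": [0.08, -0.12, 0.15, 0, 0, 0, 1, 0.08, -0.12, 0.2, 0, 0, 0, 1, 0, 0, 0.2, 0, 0, 0, 1, 0, 0, 0.21, 0, 0, 0, 1, 0, 0, 0, 0, 0, 0, 0.3, 0, 0, 0, 0, 0, 0, 0.15, 0, 0, 0, 0, 0, 0, 0.15, 0, 0, 0, 0, 0, 0, 0.1], "newtons": 15}}

```text
t: 4.15
tcp_pos: [0.4468, -0.3298, 0.2261]
ee_rot: [2.546, 1.24, -0.676]
contact_force: [0.4, 0.1, -0.6]
width: 0.0539
grasp_force: 0.0
```

```bash
python3 - <<'E'
from h import *
s=bot.get_state();print(s['t'],loc(),s['joint_pos'].round(2),s['width'],s['grasp_force'],s['contact_force'])
k=knob(2.266);print(k)
E
```

```text
4.15 [0.27782511 0.03796241 0.03904713] [ 0.52  0.41 -0.3   1.79  0.62  1.26 -0.71] 0.05391630928903659 0.0 [ 0.41584493  0.13691822 -0.55640632]
[0.27904914 0.03733108 0.051     ]
```

Request:
{"method": "arm_command", "body": {"series": [0, 0, 0.03, 0, 0, 0, 0, 0, 0, 0, 0, 0, 0, 0, 0, 0, 0, 0, 0, 0, 0, 0, 0, 0, 0, 0, 0, 0, 0, 0, 0, 0, 0, 0, 0, 0, 0, 0, 0, 0, 0, 0, 0, 0, 0, 0, 0, 0, 0, 0, 0, 0, 0, 0, 0, 0], "newtons": 15}}

```text
t: 5.15
tcp_pos: [0.4462, -0.3308, 0.2246]
ee_rot: [2.546, 1.24, -0.676]
contact_force: [1.8, -3.7, -1.4]
width: 0.0205
grasp_force: 15.0
```

```bash
python3 - <<'E'
from h import *
s=bot.get_state();print(s['t'],loc(),s['joint_pos'].round(2),s['width'],s['grasp_force'],s['contact_force']@S)
p0=loc();a=np.arctan2(p0[1],p0[0]-.214);print('a',a,'lever',a+1.745,np.hypot(p0[1],p0[0]-.214))
# arc to lever 0.02 in 24 rows, tool units (-x,y)
A=np.linspace(a,-1.72,25);P=np.c_[75*np.cos(A),75*np.sin(A)];D=np.diff(P,axis=0)/50;D[:,0]*=-1
print(D.round(2).tolist())
E
```

```text
5.15 [0.27803778 0.03813565 0.03726889] [ 0.53  0.41 -0.29  1.79  0.63  1.26 -0.71] 0.02051555826586832 15.00037771409552 [ 0.88356001  3.66903524 -2.09948374]
a 0.5371173278333733 lever 2.2821173278333733 0.07453297883757275
[[-0.07, -0.12], [-0.05, -0.13], [-0.04, -0.13], [-0.03, -0.14], [-0.02, -0.14], [-0.0, -0.14], [0.01, -0.14], [0.02, -0.14], [0.04, -0.14], [0.05, -0.13], [0.06, -0.13], [0.07, -0.12], [0.08, -0.11], [0.09, -0.1], [0.1, -0.1], [0.11, -0.09], [0.12, -0.07], [0.13, -0.06], [0.13, -0.05], [0.14, -0.04], [0.14, -0.03], [0.14, -0.01], [0.14, 0.0], [0.14, 0.01]]
```

Request:
{"method": "arm_command", "body": {"series": [-0.07, -0.12, 0, 0, 0, 0, 0, -0.05, -0.13, 0, 0, 0, 0, 0, -0.04, -0.13, 0, 0, 0, 0, 0, -0.03, -0.14, 0, 0, 0, 0, 0, -0.02, -0.14, 0, 0, 0, 0, 0, 0, -0.14, 0, 0, 0, 0, 0, 0.01, -0.14, 0, 0, 0, 0, 0, 0.02, -0.14, 0, 0, 0, 0, 0]}}

```text
t: 6.15
tcp_pos: [0.3984, -0.3055, 0.23]
ee_rot: [2.544, 1.236, -0.678]
contact_force: [1.7, -6.5, 1.6]
width: 0.0205
grasp_force: 15.0
```

```bash
cat >> h.py <<'E'
def lev():
    p0=loc();s=bot.get_state();a=np.arctan2(p0[1],p0[0]-.214)
    print('t',s['t'],'loc',p0.round(4),'lever',round(a+1.745,3),'rad',np.hypot(p0[1],p0[0]-.214).round(4),'F',(s['contact_force']@S).round(1),'grip',s['width'].round(4),s['grasp_force'].round(1));return a
def arc(a,l1,n):
    A=np.linspace(a,l1-1.745,n+1);P=np.c_[75*np.cos(A),75*np.sin(A)];P[0]=(loc()[:2]-[.214,0])*1000
    D=np.diff(P,axis=0)/50;D[:,0]*=-1;print(D.round(2).tolist())
E
python3 - <<'E'
from h import *
arc(lev(),.05,16)
E
```

```text
Traceback (most recent call last):
  File "h.py", line 44, in lev
    print('t',s['t'],'loc',p0.round(4),'lever',round(a+1.745,3),'rad',np.hypot(p0[1],p0[0]-.214).round(4),'F',(s['contact_force']@S).round(1),'grip',s['width'].round(4),s['grasp_force'].round(1));return a
                                                                                                                                                     ^^^^^^^^^^^^^^^^
AttributeError: 'float' object has no attribute 'round'
```

```bash
sed -i "s/s\['width'\].round(4),s\['grasp_force'\].round(1)/round(float(s['width']),4),round(float(s['grasp_force']),1)/" h.py
python3 - <<'E'
from h import *
arc(lev(),.05,16)
E
```

```text
t 6.15 loc [ 0.2888 -0.0152  0.0373] lever 1.545 rad 0.0763 F [ 4.4  5.4 -0.7] grip 0.0205 15.0
[[0.06, -0.13], [0.05, -0.13], [0.06, -0.13], [0.07, -0.12], [0.08, -0.11], [0.09, -0.11], [0.1, -0.1], [0.11, -0.09], [0.12, -0.08], [0.12, -0.07], [0.13, -0.05], [0.13, -0.04], [0.14, -0.03], [0.14, -0.02], [0.14, -0.0], [0.14, 0.01]]
```

Request:
{"method": "arm_command", "body": {"series": [0.05, -0.13, 0, 0, 0, 0, 0, 0.05, -0.13, 0, 0, 0, 0, 0, 0.06, -0.13, 0, 0, 0, 0, 0, 0.07, -0.12, 0, 0, 0, 0, 0, 0.08, -0.11, 0, 0, 0, 0, 0, 0.09, -0.11, 0, 0, 0, 0, 0, 0.1, -0.1, 0, 0, 0, 0, 0, 0.11, -0.09, 0, 0, 0, 0, 0]}}

```text
t: 7.15
tcp_pos: [0.3786, -0.2556, 0.2143]
ee_rot: [2.545, 1.237, -0.678]
contact_force: [2.1, -6.1, 2.2]
width: 0.0205
grasp_force: 15.0
```

```bash
python3 - <<'E'
from h import *
arc(lev(),.05,8)
E
```

```text
t 7.15 loc [ 0.2573 -0.0614  0.0373] lever 0.788 rad 0.0751 F [4.2 5.4 0.2] grip 0.0205 15.0
[[0.12, -0.07], [0.12, -0.06], [0.13, -0.05], [0.13, -0.04], [0.14, -0.03], [0.14, -0.01], [0.14, -0.0], [0.14, 0.01]]
```

Request:
{"method": "arm_command", "body": {"series": [0.12, -0.07, 0, 0, 0, 0, 0, 0.12, -0.06, 0, 0, 0, 0, 0, 0.13, -0.05, 0, 0, 0, 0, 0, 0.13, -0.04, 0, 0, 0, 0, 0, 0.14, -0.03, 0, 0, 0, 0, 0, 0.14, -0.01, 0, 0, 0, 0, 0, 0.14, 0, 0, 0, 0, 0, 0, 0.14, 0.01, 0, 0, 0, 0, 0]}}

```text
t: 8.15
tcp_pos: [0.3971, -0.2125, 0.1881]
ee_rot: [2.544, 1.236, -0.679]
contact_force: [0.3, -7.8, 3.5]
width: 0.021
grasp_force: 15.0
```

```bash
python3 - <<'E'
from h import *
lev()
# cover goal: length dir on mat from top view; tool y = width dir (0.92,0.391); tool z down
a=np.radians(23.05);Gc=np.c_[[np.sin(a),-np.cos(a),0],[np.cos(a),np.sin(a),0],[0,0,-1]];print(np.linalg.det(Gc))
T=R.from_rotvec(bot.get_state()['ee_rot']).as_matrix()
print(np.degrees(R.from_matrix(T.T@Gc).as_rotvec())/4)
p1=loc()+[0,0,.11];p1=O+S@p1;print(p1)
plan([.442,.097,.22],Gc,24,p1,T)
E
```

```text
t 8.15 loc [ 0.2048 -0.0731  0.0373] lever 0.05 rad 0.0737 F [6.9 5.  0. ] grip 0.021 15.0
-0.9999999999999999Traceback (most recent call last):
  File "<stdin>", line 6, in <module>
  File "scipy/spatial/transform/_rotation.pyx", line 1143, in scipy.spatial.transform._rotation.Rotation.from_matrix
ValueError: Non-positive determinant (left-handed or null coordinate frame) in rotation matrix 0: [[-0.41510739  0.75929765  0.50115161]
 [ 0.87574582  0.48273509 -0.00600827]
 [ 0.24648553 -0.43638735  0.86533864]].
```

Request:
{"method": "arm_command", "body": {"series": [0, 0, 0, 0, 0, 0, 0.45, 0, 0, 0, 0, 0, 0, 0.45, 0, 0, 0, 0, 0, 0, 0.45, 0, 0, -0.2, 0, 0, 0, 0.45, 0, 0, -0.5, 0, 0, 0, 0.6, 0, 0, -0.6, 0, 0, 0, 1, 0, 0, -0.6, 0, 0, 0, 1, 0, 0, -0.3, 0, 0, 0, 1]}}

```text
t: 9.15
tcp_pos: [0.4318, -0.166, 0.284]
ee_rot: [2.545, 1.241, -0.673]
contact_force: [0.9, 0.3, -0.1]
width: 0.0791
grasp_force: 0.0
```

```bash
python3 - <<'E'
from h import *
lev()
a=np.radians(23.05);Gc=np.c_[[-np.sin(a),np.cos(a),0],[np.cos(a),np.sin(a),0],[0,0,-1]]
s=bot.get_state();T=R.from_rotvec(s['ee_rot']).as_matrix();print(s['tcp_pos'])
print(np.degrees(R.from_matrix(T.T@Gc).as_rotvec())/4)
# view pose: camera sits 74 mm along tool x; stop TCP short so the cover is in view
plan([.442,.097,.20],Gc,24)
E
```

```text
t 9.15 loc [ 0.2025 -0.0741  0.1494] lever 0.021 rad 0.075 F [-0.7  0.5  0.3] grip 0.0791 0.0
[ 0.43179329 -0.16600811  0.28399087]
[ -3.88949011   6.76441538 -14.90915517]
24 rows of [0.24, -0.01, 0.01, -0.16, 0.28, -0.62]
```

Request:
{"method": "arm_command", "body": {"series": [0.36, -0.02, 0.01, -0.24, 0.42, -0.93, 1, 0.36, -0.02, 0.01, -0.24, 0.42, -0.93, 1, 0.36, -0.02, 0.01, -0.24, 0.42, -0.93, 1, 0.36, -0.02, 0.01, -0.24, 0.42, -0.93, 1, 0.36, -0.02, 0.01, -0.24, 0.42, -0.93, 1, 0.36, -0.02, 0.01, -0.24, 0.42, -0.93, 1, 0.36, -0.02, 0.01, -0.24, 0.42, -0.93, 1, 0.36, -0.02, 0.01, -0.24, 0.42, -0.93, 1]}}

```text
t: 10.15
tcp_pos: [0.4745, -0.0455, 0.2213]
ee_rot: [2.248, 1.99, -0.369]
contact_force: [0.0, -1.1, 0.4]
width: 0.0922
grasp_force: 0.0
```

Request:
{"method": "arm_command", "body": {"series": [0.36, -0.02, 0.01, -0.24, 0.42, -0.93, 1, 0.36, -0.02, 0.01, -0.24, 0.42, -0.93, 1, 0.36, -0.02, 0.01, -0.24, 0.42, -0.93, 1, 0.36, -0.02, 0.01, -0.24, 0.42, -0.93, 1, 0.36, -0.02, 0.01, -0.24, 0.42, -0.93, 1, 0.36, -0.02, 0.01, -0.24, 0.42, -0.93, 1, 0.36, -0.02, 0.01, -0.24, 0.42, -0.93, 1, 0.36, -0.02, 0.01, -0.24, 0.42, -0.93, 1]}}

```text
t: 11.15
tcp_pos: [0.4505, 0.0928, 0.1973]
ee_rot: [-1.733, -2.616, 0.008]
contact_force: [0.4, -0.3, -0.3]
width: 0.0923
grasp_force: 0.0
```

```bash
python3 - <<'E'
from h import *
s=bot.get_state();print(s['t'],s['tcp_pos'],s['joint_pos'].round(2),s['qd'].round(1))
c=viewer.get_calibration('wrist');p,d=viewer.grab_frame('wrist')
np.savez('pics/w2.npz',p=p,d=d,mtx=c['mtx'],dist=c['dist'],world_to_cam=c['world_to_cam'])
cv2.imwrite('pics/w2.png',cv2.resize(p[...,::-1],(800,600)))
hsv=cv2.cvtColor(p,cv2.COLOR_RGB2HSV);X=cloud(c,d)
m=((hsv[...,1]<70)&(hsv[...,2]>90)&(X[...,2]>.003)&(X[...,2]<.03)).astype(np.uint8)
m=cv2.morphologyEx(m,cv2.MORPH_OPEN,np.ones((3,3)))
cs=max(cv2.findContours(m,0,1)[0],key=cv2.contourArea).reshape(-1,2)
print(cs.min(0),cs.max(0))
w=onplane(c,cs,(0,0,.0115));r=cv2.minAreaRect((w[:,:2]*1000).astype(np.float32));print(r,np.median(X[m>0][:,2]))
E
```

```text
11.15 [0.45045311 0.09275738 0.19727905] [ 0.42  0.27 -0.79  2.02  0.24  0.94 -0.09] [ 0.1 -0.1 -0.2  0.1 -0.2 -0.2  0.5]
[218 109] [275 227]
((439.45849609375, 96.17779541015625), (71.0318374633789, 151.1143798828125), 22.970582962036133) 0.013804422864830135
```

View pics/w2.png

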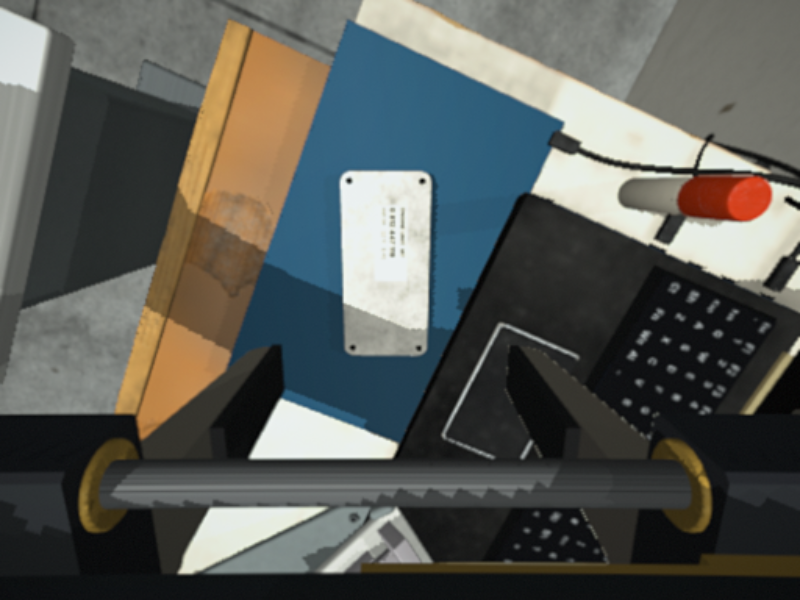

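The wrist picture shows the cover at (386,263), label up, running along the picture's columns. There is free mat on both sides for the fingers, and the laptop's edge is about 45 mm to the right.

```bash
python3 - <<'E'
from h import *
a=np.radians(23.0);Gc=np.c_[[-np.sin(a),np.cos(a),0],[np.cos(a),np.sin(a),0],[0,0,-1]]
plan([.4395,.0962,.04],Gc,6)
E
```

```text
6 rows of [0.02, -0.03, 0.52, -0.02, -0.0, 0.01]
```

Request:
{"method": "arm_command", "body": {"series": [0.02, -0.03, 0.4, -0.02, 0, 0.01, 0.92, 0.02, -0.03, 0.6, -0.02, 0, 0.01, 0.92, 0.02, -0.03, 0.6, -0.02, 0, 0.01, 0.92, 0.02, -0.03, 0.6, -0.02, 0, 0.01, 0.92, 0.02, -0.03, 0.55, -0.02, 0, 0.01, 0.92, 0.02, -0.03, 0.4, -0.02, 0, 0.01, 0.92, 0, 0, 0, 0, 0, 0, 0.92, 0, 0, 0, 0, 0, 0, 0.92]}}

```text
t: 12.2
tcp_pos: [0.4406, 0.0943, 0.0406]
ee_rot: [1.742, 2.611, 0.003]
contact_force: [0.9, 0.6, -0.2]
width: 0.0846
grasp_force: 0.0
```

```bash
python3 - <<'E'
from h import *
a=np.radians(23.0);Gc=np.c_[[-np.sin(a),np.cos(a),0],[np.cos(a),np.sin(a),0],[0,0,-1]]
print(bot.get_state()['tcp_pos'],bot.get_state()['t'])
plan([.4395,.0962,.005],Gc,2)
E
```

```text
[0.44058559 0.09428645 0.04057118] 12.2
2 rows of [0.02, -0.0, 0.36, 0.02, 0.01, -0.05]
```

Request:
{"method": "arm_command", "body": {"series": [0.02, 0, 0.25, 0.02, 0, -0.05, 0.92, 0.02, 0, 0.25, 0.02, 0, -0.05, 0.92, 0, 0, 0.2, 0, 0, 0, 0.92, 0, 0, 0, 0, 0, 0, 0.6, 0, 0, 0, 0, 0, 0, 0.6, 0, 0, 0, 0, 0, 0, 0.6, 0, 0, 0, 0, 0, 0, 0.6, 0, 0, 0, 0, 0, 0, 0.6], "newtons": 25}}

```text
t: 13.2
tcp_pos: [0.4394, 0.096, 0.0051]
ee_rot: [1.734, 2.619, -0.001]
contact_force: [-1.0, -0.4, -1.5]
width: 0.068
grasp_force: 25.0
```

```bash
python3 - <<'E'
from h import *
s=bot.get_state();print(s['tcp_pos'],s['t'],s['width'],s['grasp_force'],s['contact_force'])
T=R.from_rotvec(s['ee_rot']).as_matrix()
# grasp height: TCP is h above cover underside
p1=s['tcp_pos']+[0,0,.10]
for zz in(.12,):
    goal=O+S@[.083,0,zz];print(goal)
    plan(goal,G,16,p1,T)
E
```

```text
[0.43937459 0.09601697 0.00514204] 13.2 0.06796871581549982 24.998055696487427 [-0.95400147 -0.40143184 -1.48790204]
[ 0.54477063 -0.14113651  0.19874625]
16 rows of [-0.32, 0.17, -0.05, 0.25, -0.42, 0.93]
```

Request:
{"method": "arm_command", "body": {"series": [0, 0, -0.1, 0, 0, 0, 0.6, 0, 0, -0.3, 0, 0, 0, 0.6, 0, 0, -0.4, 0, 0, 0, 0.6, 0, 0, -0.5, 0, 0, 0, 0.6, 0, 0, -0.5, 0, 0, 0, 0.6, 0, 0, -0.2, 0, 0, 0, 0.6, -0.32, 0.17, -0.05, 0.25, -0.42, 0.93, 0.6, -0.32, 0.17, -0.05, 0.25, -0.42, 0.93, 0.6]}}

```text
t: 14.2
tcp_pos: [0.4669, 0.0719, 0.1107]
ee_rot: [1.884, 2.474, -0.098]
contact_force: [1.0, 0.8, -2.2]
width: 0.0682
grasp_force: 25.0
```

Request:
{"method": "arm_command", "body": {"series": [-0.32, 0.17, -0.05, 0.25, -0.42, 0.93, 0.6, -0.32, 0.17, -0.05, 0.25, -0.42, 0.93, 0.6, -0.32, 0.17, -0.05, 0.25, -0.42, 0.93, 0.6, -0.32, 0.17, -0.05, 0.25, -0.42, 0.93, 0.6, -0.32, 0.17, -0.05, 0.25, -0.42, 0.93, 0.6, -0.32, 0.17, -0.05, 0.25, -0.42, 0.93, 0.6, -0.32, 0.17, -0.05, 0.25, -0.42, 0.93, 0.6, -0.32, 0.17, -0.05, 0.25, -0.42, 0.93, 0.6]}}

```text
t: 15.2
tcp_pos: [0.5411, -0.046, 0.1483]
ee_rot: [2.345, 1.81, -0.454]
contact_force: [0.8, -0.8, -1.3]
width: 0.0684
grasp_force: 25.0
```

```bash
python3 - <<'E'
from h import *
s=bot.get_state();print(s['tcp_pos'],s['t'],s['width'],s['grasp_force'],s['contact_force'])
plan(O+S@[.083,0,.12],G,6)
E
```

```text
[ 0.54114459 -0.04600735  0.14827297] 15.2 0.06835585434608833 24.996592104434967 [ 0.82854482 -0.76829533 -1.30541783]
6 rows of [-0.33, 0.15, -0.04, 0.24, -0.42, 0.92]
```

Request:
{"method": "arm_command", "body": {"series": [-0.33, 0.15, -0.04, 0.24, -0.42, 0.92, 0.6, -0.33, 0.15, -0.04, 0.24, -0.42, 0.92, 0.6, -0.33, 0.15, -0.04, 0.24, -0.42, 0.92, 0.6, -0.33, 0.15, -0.04, 0.24, -0.42, 0.92, 0.6, -0.33, 0.15, -0.04, 0.24, -0.42, 0.92, 0.6, -0.33, 0.15, -0.04, 0.24, -0.42, 0.92, 0.6, 0, 0, 0, 0, 0, 0, 0.6, 0, 0, 0, 0, 0, 0, 0.6]}}

```text
t: 16.2
tcp_pos: [0.5484, -0.1419, 0.1962]
ee_rot: [2.544, 1.253, -0.678]
contact_force: [-0.4, 0.2, -0.7]
width: 0.0682
grasp_force: 25.0
```

```bash
python3 - <<'E'
from h import *
s=bot.get_state();print(s['tcp_pos'],s['t'],loc());plan(O+S@[.083,0,.12],G,1)
c=viewer.get_calibration('wrist');p,d=viewer.grab_frame('wrist')
np.savez('pics/w3.npz',p=p,d=d,mtx=c['mtx'],dist=c['dist'],world_to_cam=c['world_to_cam'])
cv2.imwrite('pics/w3.png',cv2.resize(p[...,::-1],(800,600)))
E
```

```text
[ 0.54839756 -0.14185425  0.19616593] 16.2 [0.08027908 0.00330761 0.11859143]
1 rows of [-0.05, -0.07, -0.03, -0.0, -0.05, 0.05]
```

View pics/w3.png

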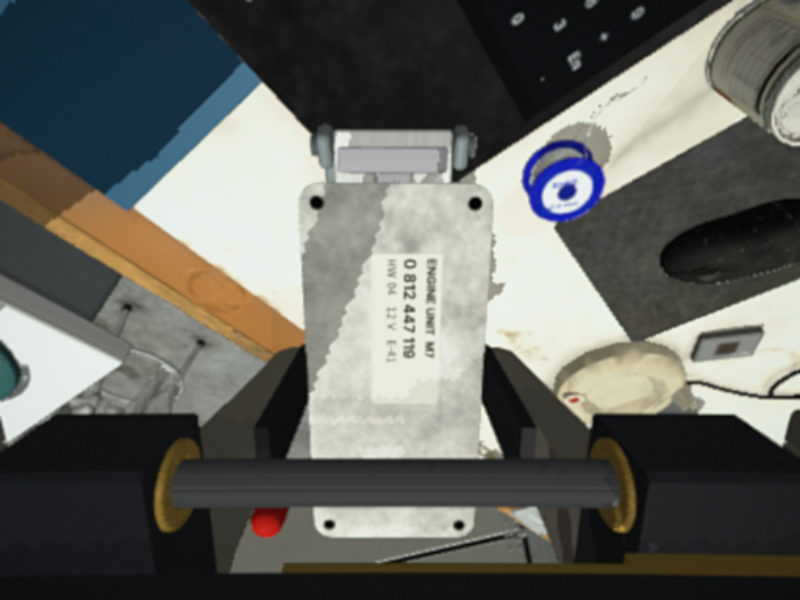

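The wrist picture shows the cover held level and label up, with corner holes at (316,203), (475,203), (329,525) and (459,525). The steel stop's top is at columns 337–447, rows 147–172.

```bash
python3 - <<'E'
from h import *
z=np.load('pics/w3.npz');p,d=z['p'],z['d'];X=(cloud(z,d)-O)@S
n=S[:,2];t=np.array([0.0803,.0033,.1186])
h=np.array([[316,203],[475,203],[329,525],[459,525]])*.64-.2
zt=np.median(X[160:230,240:250,2]);print('plate top depth z',zt)
w=(onplane(z,h,O+S@(t+[0,0,.0083]),n)-O)@S;print(w.round(4),w.mean(0)-t)
print('plate z ends',np.median(X[135:145,220:290,2]),np.median(X[255:270,230:280,2]))
hs=cv2.cvtColor(p,cv2.COLOR_RGB2GRAY)
for col in(225,250,275):
    print([(r,X[r,col,0].round(4),X[r,col,2].round(4),int(hs[r,col])) for r in range(92,118,1)])
e=(onplane(z,[[250,110],[250,94]],O+S@[0,0,.018],n)-O)@S;print('edges',e)
E
```

```text
plate top depth z 0.12836434412844583
[[ 0.0139 -0.0262  0.1269]
 [ 0.0137  0.0304  0.1269]
 [ 0.1506 -0.0262  0.1269]
 [ 0.1503  0.0302  0.1269]] [ 0.00182574 -0.00124952  0.0083    ]
plate z ends 0.12813229522885855 0.12776117902678097
[(92, np.float64(-0.0171), np.float64(-0.0188), 170), (93, np.float64(-0.0162), np.float64(-0.0189), 151), (94, np.float64(-0.0127), np.float64(0.0166), 133), (95, np.float64(-0.0118), np.float64(0.0182), 156), (96, np.float64(-0.0109), np.float64(0.0179), 175), (97, np.float64(-0.01), np.float64(0.0191), 176), (98, np.float64(-0.0092), np.float64(0.0183), 176), (99, np.float64(-0.0084), np.float64(0.0181), 176), (100, np.float64(-0.0075), np.float64(0.0178), 176), (101, np.float64(-0.0066), np.float64(0.018), 176), (102, np.float64(-0.0058), np.float64(0.0179), 177), (103, np.float64(-0.0049), np.float64(0.0179), 177), (104, np.float64(-0.004), np.float64(0.0185), 178), (105, np.float64(-0.0032), np.float64(0.0193), 179), (106, np.float64(-0.0024), np.float64(0.0174), 180), (107, np.float64(-0.0015), np.float64(0.0172), 179), (108, np.float64(-0.000
[... 2620 characters left out ...]
(-0.0025), np.float64(0.0176), 177), (107, np.float64(-0.0017), np.float64(0.0175), 177), (108, np.float64(-0.0008), np.float64(0.0179), 178), (109, np.float64(0.0001), np.float64(0.0185), 171), (110, np.float64(0.001), np.float64(0.0173), 152), (111, np.float64(0.0012), np.float64(-0.0188), 144), (112, np.float64(0.0022), np.float64(-0.0181), 155), (113, np.float64(0.0032), np.float64(-0.0179), 159), (114, np.float64(0.0042), np.float64(-0.0174), 159), (115, np.float64(0.0052), np.float64(-0.0177), 158), (116, np.float64(0.0062), np.float64(-0.0179), 157), (117, np.float64(0.0069), np.float64(0.1268), 173)]
edges [[ 0.00104166 -0.0005039   0.018     ]
 [-0.01271787 -0.00052379  0.018     ]]
```

Request:
{"method": "arm_command", "body": {"series": [0.02, -0.04, 0.2, 0, -0.05, 0.05, 0.6, 0, 0, 0.4, 0, 0, 0, 0.6, 0, 0, 0.5, 0, 0, 0, 0.6, 0, 0, 0.5, 0, 0, 0, 0.6, 0, 0, 0.35, 0, 0, 0, 0.6, 0, 0, 0.2, 0, 0, 0, 0.6, 0, 0, 0.1, 0, 0, 0, 0.6, 0, 0, 0, 0, 0, 0, 0.6]}}

```text
t: 17.25
tcp_pos: [0.5134, -0.1853, 0.0989]
ee_rot: [2.543, 1.244, -0.681]
contact_force: [0.4, -0.0, -1.6]
width: 0.0682
grasp_force: 25.0
```

```bash
python3 - <<'E'
from h import *
s=bot.get_state();lev();plan(O+S@[.0792,.0012,.002],G,1)
E
```

```text
t 17.25 loc [0.0799 0.0022 0.0065] lever 4.87 rad 0.1341 F [-1.   0.4 -1.3] grip 0.0682 25.0
1 rows of [0.01, -0.02, 0.09, 0.01, 0.01, -0.04]
```

Lower slowly to contact.

Request:
{"method": "arm_command", "body": {"series": [0.01, -0.02, 0.02, 0, 0, -0.04, 0.6, 0, 0, 0.02, 0, 0, 0, 0.6, 0, 0, 0.02, 0, 0, 0, 0.6, 0, 0, 0.02, 0, 0, 0, 0.6, 0, 0, 0.01, 0, 0, 0, 0.6, 0, 0, 0, 0, 0, 0, 0.6, 0, 0, 0, 0, 0, 0, 0.6, 0, 0, 0, 0, 0, 0, 0.6]}}

```text
t: 18.25
tcp_pos: [0.5113, -0.1862, 0.0948]
ee_rot: [2.542, 1.247, -0.682]
contact_force: [0.1, 0.7, 1.1]
width: 0.0686
grasp_force: 25.0
```

```bash
python3 - <<'E'
from h import *
lev()
E
```

```text
t 18.25 loc [0.0796 0.0012 0.0019] lever 4.878 rad 0.1344 F [ 0.  -0.3  1.3] grip 0.0686 25.0
```

Request:
{"method": "arm_command", "body": {"series": [0, 0, 0.01, 0, 0, 0, 0.6, 0, 0, 0, 0, 0, 0, 0.95, 0, 0, 0, 0, 0, 0, 0.95, 0, 0, 0, 0, 0, 0, 0.95, 0, 0, 0, 0, 0, 0, 0.95, 0, 0, -0.2, 0, 0, 0, 0.95, 0, 0, -0.4, 0, 0, 0, 0.95, 0, 0, -0.6, 0, 0, 0, 0.95]}}

```text
t: 19.25
tcp_pos: [0.5298, -0.1621, 0.1474]
ee_rot: [2.542, 1.248, -0.683]
contact_force: [-0.1, 1.1, -0.2]
width: 0.0874
grasp_force: 0.0
```

Request:
{"method": "arm_command", "body": {"series": [-0.2, -0.1, -0.6, 0, 0, 0, 0.95, -0.4, -0.2, -0.6, 0, 0, 0, 0.8, -0.4, -0.2, -0.2, 0, 0, 0, 0.6, -0.4, -0.2, 0, 0, 0, 0, 0.5, -0.4, -0.2, 0, 0, 0, 0, 0.5, -0.3, -0.2, 0, 0, 0, 0, 0.5, 0, 0, 0, 0, 0, 0, 0.5, 0, 0, 0, 0, 0, 0, 0.5]}}

```text
t: 20.25
tcp_pos: [0.4524, -0.1727, 0.2594]
ee_rot: [2.542, 1.248, -0.681]
contact_force: [0.3, 0.3, 0.1]
width: 0.0459
grasp_force: 0.0
```

```bash
python3 - <<'E'
from h import *
lev();plan(O+S@(knob(.02)+[0,0,-.0137]),G,1)
c=viewer.get_calibration('wrist');p,d=viewer.grab_frame('wrist')
np.savez('pics/w4.npz',p=p,d=d,mtx=c['mtx'],dist=c['dist'],world_to_cam=c['world_to_cam'])
cv2.imwrite('pics/w4.png',cv2.resize(p[...,::-1],(800,600)))
E
```

```text
t 20.25 loc [ 0.1839 -0.0537  0.1318] lever -0.336 rad 0.0616 F [-0.3  0.   0.3] grip 0.0459 0.0
1 rows of [-0.37, -0.41, 1.89, 0.01, 0.01, 0.01]
```

View pics/w4.png

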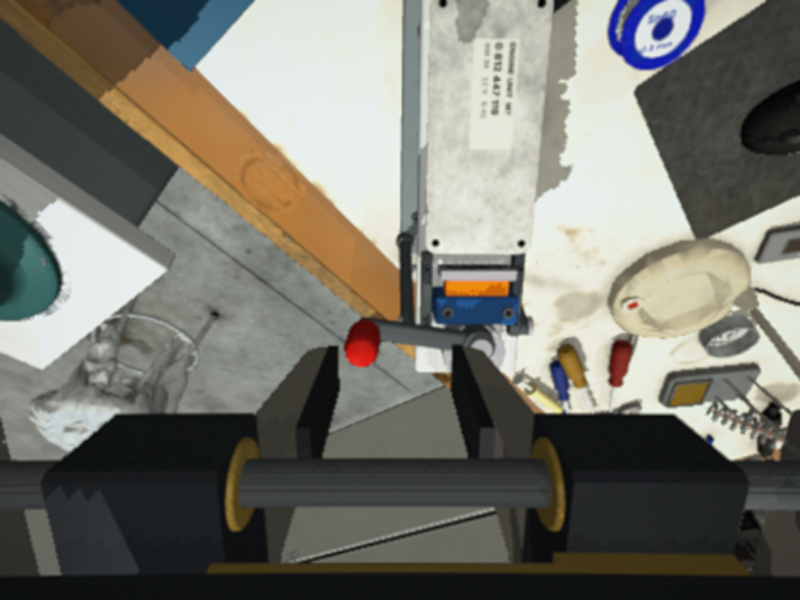

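The wrist picture shows the cover lying on the rails, with holes at (443,3), (541,3), (436,243) and (521,243) and a small gap to the pad at row 270. The knob is at (362,343) with the lever open.

```bash
python3 - <<'E'
from h import *
z=np.load('pics/w4.npz');p,d=z['p'],z['d'];X=(cloud(z,d)-O)@S
h=np.array([[443,3],[541,3],[436,243],[521,243]])*.64-.2
w=(onplane(z,h,O+S@[0,0,.011],S[:,2])-O)@S;print(w.round(4),w.mean(0))
print('plate z',np.median(X[30:130,285:335,2]))
hsv=cv2.cvtColor(p,cv2.COLOR_RGB2HSV);red=(hsv[...,1]>150)&(hsv[...,2]>80)&((hsv[...,0]<6)|(hsv[...,0]>174));red[:, :215]=0;red[:,250:]=0;red[:195]=0;red[240:]=0
l=X[red];l=l[l[:,2]<.09];print('knob',np.median(l,0),l[:,2].max(),knob(0))
for r in range(155,190,2):print(r,X[r,308].round(4),p[r,308])
E
```

```text
[[ 0.0129 -0.0277  0.011 ]
 [ 0.0131  0.0279  0.011 ]
 [ 0.149  -0.028   0.011 ]
 [ 0.149   0.0275  0.011 ]] [ 8.09631108e-02 -6.55747638e-05  1.10000000e-02]
plate z 0.01133211695246861
knob [ 0.19986577 -0.07344232  0.06831466] 0.07204462297578582 [ 0.20100071 -0.07386487  0.051     ]
155 [0.1485 0.0016 0.0117] [235 238 228]
157 [0.1507 0.0019 0.0106] [232 233 223]
159 [0.1525 0.0016 0.0127] [231 231 221]
161 [0.1547 0.0019 0.0118] [233 236 228]
163 [ 0.1615  0.0079 -0.0179] [155 159 153]
165 [ 0.1639  0.0081 -0.0185] [147 151 144]
167 [ 0.166   0.008  -0.0174] [153 156 149]
169 [ 0.166   0.0057 -0.005 ] [80 81 79]
171 [0.1661 0.0036 0.0063] [29 28 28]
173 [0.1667 0.0022 0.014 ] [135 134 135]
175 [0.1685 0.002  0.0155] [188 187 188]
177 [0.1707 0.0022 0.0151] [187 186 189]
179 [0.1724 0.002  0.0167] [205 163 147]
181 [0.1755 0.003  0.0122] [238 137  10]
183 [0.1776 0.003  0.0126] [237 140  15]
185 [0.1796 0.003  0.013 ] [233 134  15]
187 [0.1818 0.0032 0.0127] [200 101  10]
189 [0.1842 0.0035 0.0119] [121  69  49]
```

Request:
{"method": "arm_command", "body": {"series": [-0.18, -0.2, 0, 0, 0, 0, 0.5, -0.19, -0.21, 0.1, 0, 0, 0, 0.5, 0, 0, 0.4, 0, 0, 0, 0.5, 0, 0, 0.5, 0, 0, 0, 0.5, 0, 0, 0.5, 0, 0, 0, 0.5, 0, 0, 0.29, 0, 0, 0, 0.5, 0, 0, 0.1, 0, 0, 0, 0.5, 0, 0, 0, 0, 0, 0, 0.2]}}

```text
t: 21.3
tcp_pos: [0.3971, -0.2106, 0.1871]
ee_rot: [2.542, 1.247, -0.682]
contact_force: [-0.2, -0.0, -0.4]
width: 0.0379
grasp_force: 0.0
```

Request:
{"method": "arm_command", "body": {"series": [0, 0, 0, 0, 0, 0, 0, 0, 0, 0, 0, 0, 0, 0, 0, 0, 0, 0, 0, 0, 0, 0, 0, 0, 0, 0, 0, 0, 0, 0, 0, 0, 0, 0, 0, 0, 0, 0, 0, 0, 0, 0, 0, 0, 0, 0, 0, 0, 0, 0, 0, 0, 0, 0, 0, 0], "newtons": 15}}

```text
t: 22.3
tcp_pos: [0.3983, -0.2112, 0.1873]
ee_rot: [2.541, 1.247, -0.679]
contact_force: [4.2, -3.0, -0.5]
width: 0.0205
grasp_force: 15.0
```

```bash
python3 - <<'E'
from h import *
a=lev();print(np.degrees(R.from_matrix(R.from_rotvec(bot.get_state()['ee_rot']).as_matrix().T@G).as_rotvec()))
arc(a,1.5,16)
for st in(.0003,.0013,.0023):print(st,[round(float(np.arccos(1-(16-st*1e3+s)/12)),3) for s in(0,2,4,6)])
E
```

```text
t 22.3 loc [ 0.2028 -0.073   0.0376] lever 0.022 rad 0.0738 F [-0.4  5.1 -0.3] grip 0.0205 15.0
[ 0.17717453 -0.00645599 -0.01554469]
[[-0.13, -0.04], [-0.14, -0.0], [-0.14, 0.01], [-0.14, 0.02], [-0.13, 0.04], [-0.13, 0.05], [-0.12, 0.06], [-0.12, 0.07], [-0.11, 0.08], [-0.1, 0.09], [-0.09, 0.1], [-0.08, 0.11], [-0.07, 0.12], [-0.06, 0.12], [-0.05, 0.13], [-0.04, 0.13]]
0.0003 [1.884, 2.066, 2.267, 2.512]
0.0013 [1.798, 1.973, 2.163, 2.382]
0.0023 [1.713, 1.884, 2.066, 2.267]
```

Request:
{"method": "arm_command", "body": {"series": [-0.14, -0.01, 0, 0, 0, 0, 0, -0.14, 0, 0, 0, 0, 0, 0, -0.14, 0.01, 0, 0, 0, 0, 0, -0.14, 0.02, 0, 0, 0, 0, 0, -0.13, 0.04, 0, 0, 0, 0, 0, -0.13, 0.05, 0, 0, 0, 0, 0, -0.12, 0.06, 0, 0, 0, 0, 0, -0.12, 0.07, 0, 0, 0, 0, 0]}}

```text
t: 23.3
tcp_pos: [0.377, -0.2519, 0.2134]
ee_rot: [2.545, 1.25, -0.686]
contact_force: [-2.7, 8.4, 6.5]
width: 0.0205
grasp_force: 15.0
```

```bash
python3 - <<'E'
from h import *
arc(lev(),1.5,8)
E
```

```text
t 23.3 loc [ 0.2551 -0.0649  0.0375] lever 0.739 rad 0.0768 F [-1.1 -7.3  8.1] grip 0.0205 15.0
[[-0.1, 0.11], [-0.11, 0.09], [-0.1, 0.1], [-0.09, 0.11], [-0.08, 0.12], [-0.07, 0.13], [-0.05, 0.13], [-0.04, 0.14]]
```

Request:
{"method": "arm_command", "body": {"series": [-0.1, 0.11, 0, 0, 0, 0, 0, -0.11, 0.09, 0, 0, 0, 0, 0, -0.1, 0.1, 0, 0, 0, 0, 0, -0.09, 0.11, 0, 0, 0, 0, 0, -0.08, 0.12, 0, 0, 0, 0, 0, -0.07, 0.13, 0, 0, 0, 0, 0, -0.05, 0.13, 0, 0, 0, 0, 0, -0.04, 0.14, 0, 0, 0, 0, 0]}}

```text
t: 24.3
tcp_pos: [0.3934, -0.3053, 0.2305]
ee_rot: [2.545, 1.244, -0.697]
contact_force: [-8.0, 1.1, 9.0]
width: 0.0202
grasp_force: 15.0
```

```bash
python3 - <<'E'
from h import *
arc(lev(),1.98,8)
E
```

```text
t 24.3 loc [ 0.2916 -0.0193  0.0363] lever 1.502 rad 0.0799 F [ 8.  -6.9  5.8] grip 0.0202 15.0
[[0.08, 0.11], [-0.01, 0.09], [-0.01, 0.09], [-0.0, 0.09], [0.0, 0.09], [0.01, 0.09], [0.01, 0.09], [0.02, 0.09]]
```

Request:
{"method": "arm_command", "body": {"series": [0.03, 0.06, 0, 0, 0, 0, 0, 0.04, 0.07, 0, 0, 0, 0, 0, 0.02, 0.09, 0, 0, 0, 0, 0, 0, 0.09, 0, 0, 0, 0, 0, 0, 0.09, 0, 0, 0, 0, 0, 0.01, 0.09, 0, 0, 0, 0, 0, 0.01, 0.09, 0, 0, 0, 0, 0, 0.02, 0.09, 0, 0, 0, 0, 0]}}

```text
t: 25.3
tcp_pos: [0.4238, -0.3245, 0.2285]
ee_rot: [2.541, 1.239, -0.697]
contact_force: [-8.1, -5.2, 9.0]
width: 0.0205
grasp_force: 15.0
```

```bash
python3 - <<'E'
from h import *
arc(lev(),2.1,4)
print(np.degrees(R.from_matrix(R.from_rotvec(bot.get_state()['ee_rot']).as_matrix().T@G).as_rotvec()))
c=viewer.get_calibration('wrist');p,d=viewer.grab_frame('wrist')
np.savez('pics/w5.npz',p=p,d=d,mtx=c['mtx'],dist=c['dist'],world_to_cam=c['world_to_cam'])
cv2.imwrite('pics/w5.png',cv2.resize(p[100:220,170:330,::-1],None,fx=5,fy=5,interpolation=cv2.INTER_CUBIC))
E
```

```text
t 25.3 loc [0.2876 0.0166 0.0362] lever 1.966 rad 0.0754 F [12.3 -3.2  3.3] grip 0.0205 15.0
[[0.02, 0.05], [0.01, 0.05], [0.02, 0.05], [0.02, 0.05]]
[-0.27668853  0.60530101 -0.21350469]
```

View pics/w5.png

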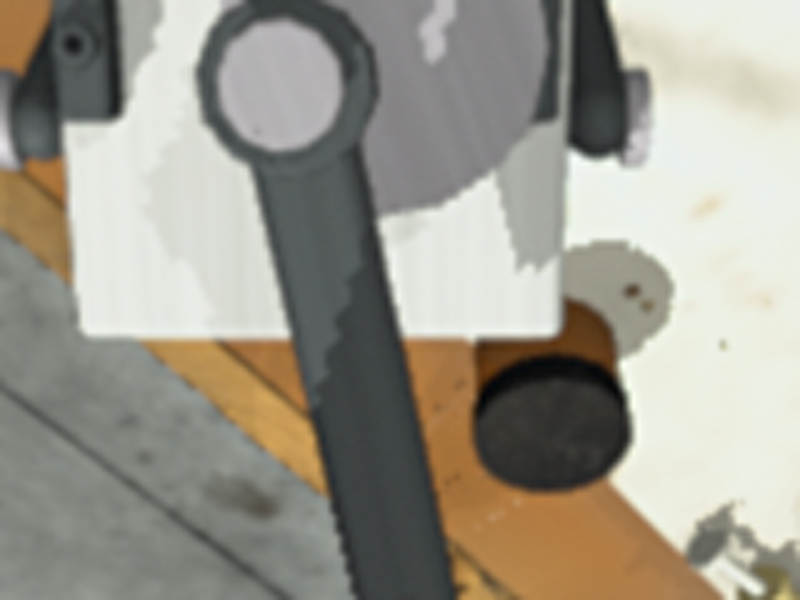

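The crop shows the cam hub at (280,80) and the lever arm, but the jaw lies above it. I'll read the jaw's numbers from the full frame instead.

```bash
cat >> h.py <<'E'
def jaw(p,d,c):
    X=(cloud(c,d)-O)@S
    uv=proj(c,O+S@np.array([.155,.0,.012])).ravel();u0=int(round(uv[0]));v0=int(uv[1])
    hsv=cv2.cvtColor(p,cv2.COLOR_RGB2HSV)
    b=(hsv[...,0]>5)&(hsv[...,0]<25)&(hsv[...,1]>170)&(hsv[...,2]>120);b[v0+45:]=0;b[:max(v0-25,0)]=0
    n=b[:,u0-12:u0+13].sum(0);print('px',u0,v0,'orange rows per column',n)
    cols=[u for u in range(u0-12,u0+13) if b[:,u].any()]
    top=np.mean([np.nonzero(b[:,u])[0].min() for u in cols])-.5;bot_=np.mean([np.nonzero(b[:,u])[0].max() for u in cols])+.5
    zs=np.median(X[b][:,2]);e=(onplane(c,[[u0,top],[u0,bot_]],O+S@[0,0,zs],S[:,2])-O)@S
    print('orange z',zs,'x',e[:,0],'len mm',1e3*(e[1,0]-e[0,0]))
    for r in range(v0-12,v0+28):
        if r>=0:print(r,X[r,u0].round(4),p[r,u0])
E
python3 - <<'E'
from h import *
z=np.load('pics/w5.npz');jaw(z['p'],z['d'],z)
z=np.load('pics/w4.npz');print('ref open');jaw(z['p'],z['d'],z)
E
```

```text
px 226 13 orange rows per column [17 17 17 17 17 17 17 17 17 17 17 17 17 17 16 17 17 17 17 16 16 16 16 16
 16]
orange z 0.012415584332059849 x [0.15816118 0.16704104] len mm 8.879861714017668
1 [ 0.1486 -0.      0.0112] [160 161 150]
2 [ 0.1491 -0.      0.0113] [154 154 144]
3 [0.1507 0.0002 0.0149] [133 133 128]
4 [0.1512 0.0002 0.0146] [127 125 126]
5 [0.1523 0.0003 0.0165] [131 129 131]
6 [0.1524 0.0002 0.0154] [132 131 132]
7 [0.1529 0.0002 0.0154] [134 132 134]
8 [0.1536 0.0003 0.0159] [135 133 135]
9 [0.1541 0.0002 0.0158] [135 134 136]
10 [0.1545 0.0002 0.0156] [134 134 135]
11 [0.1555 0.0003 0.0173] [133 132 134]
12 [1.554e-01 1.000e-04 1.530e-02] [133 131 133]
13 [0.1562 0.0002 0.0163] [132 131 132]
14 [0.1567 0.0002 0.0163] [130 128 131]
15 [0.1573 0.0002 0.0165] [118 117 119]
16 [1.575e-01 1.000e-04 1.560e-02] [97 96 98]
17 [1.582e-01 1.000e-04 1.600e-02] [72 73 75]
18 [1.585e-01 1.000e-04 1.550e-02] [83 64 59]
19 [ 0.1579 -0.0003  0.0114] [131  72  35]
20 [ 0.1586 -0.0003  0.0118] [174  89  16]
21 [ 0.1594 -0.0002  0.0129] [189  98  16]
22 [ 0.1601 -0.0002  0.0137] [194 1
[... 2016 characters left out ...]
.0124] [77 76 76]
173 [ 0.1662 -0.0004  0.0168] [136 134 135]
174 [ 1.675e-01 -1.000e-04  1.550e-02] [180 179 180]
175 [ 0.1684 -0.0002  0.016 ] [189 187 189]
176 [1.697e-01 1.000e-04 1.490e-02] [189 187 188]
177 [0.1706 0.     0.0155] [188 187 189]
178 [0.1718 0.0003 0.0145] [186 181 183]
179 [0.1729 0.0003 0.0146] [205 163 147]
180 [0.1742 0.0006 0.0136] [235 142  68]
181 [0.1753 0.0007 0.0132] [238 137   9]
182 [0.1766 0.0009 0.0123] [237 139  10]
183 [0.1775 0.0009 0.0129] [237 140  15]
184 [0.1786 0.0009 0.0129] [236 139  13]
185 [0.18   0.0013 0.0114] [232 133  12]
186 [0.1808 0.0011 0.0126] [225 123  11]
187 [0.1818 0.0011 0.0127] [212 109   7]
188 [0.183  0.0013 0.0123] [188  95  20]
```

```bash
python3 - <<'E'
from h import *
arc(lev(),2.21,7)
E
```

```text
t 25.35 loc [0.2873 0.0172 0.0363] lever 1.976 rad 0.0753 F [11.6 -0.9  2.4] grip 0.0205 15.0
[[0.02, 0.05], [0.01, 0.05], [0.02, 0.05], [0.02, 0.05], [0.02, 0.05], [0.02, 0.05], [0.02, 0.05]]
```

Request:
{"method": "arm_command", "body": {"series": [0.02, 0.05, 0, 0, 0, 0, 0, 0.02, 0.05, 0, 0, 0, 0, 0, 0.02, 0.05, 0, 0, 0, 0, 0, 0.02, 0.05, 0, 0, 0, 0, 0, 0.02, 0.05, 0, 0, 0, 0, 0, 0.02, 0.05, 0, 0, 0, 0, 0, 0.02, 0.04, 0, 0, 0, 0, 0, 0, 0, 0, 0, 0, 0, 0]}}

```text
t: 26.35
tcp_pos: [0.442, -0.3294, 0.2243]
ee_rot: [2.541, 1.241, -0.694]
contact_force: [-5.3, -5.5, 5.7]
width: 0.0207
grasp_force: 15.0
```

```bash
python3 - <<'E'
from h import *
lev()
c=viewer.get_calibration('wrist');p,d=viewer.grab_frame('wrist')
np.savez('pics/w6.npz',p=p,d=d,mtx=c['mtx'],dist=c['dist'],world_to_cam=c['world_to_cam'])
jaw(p,d,c)
E
```

```text
t 26.35 loc [0.2792 0.034  0.0362] lever 2.225 rad 0.0735 F [ 9.4 -0.8  1.2] grip 0.0207 15.0
px 198 29 orange rows per column [12 12 12 12 12 12 12 12 12 12 12 12 12 12 12 12 12 12 12 12 12 11 12 11
 12]
orange z 0.012420108793822321 x [0.1580159  0.16451863] len mm 6.502729808071206
17 [0.1484 0.0002 0.0115] [161 162 151]
18 [1.489e-01 1.000e-04 1.130e-02] [156 157 147]
19 [1.494e-01 1.000e-04 1.130e-02] [143 143 137]
20 [0.1511 0.0008 0.0155] [146 145 143]
21 [0.1516 0.0008 0.0155] [167 165 166]
22 [0.1524 0.0009 0.0164] [179 177 179]
23 [0.1527 0.0007 0.0155] [181 180 181]
24 [0.1534 0.0008 0.0163] [182 180 182]
25 [0.1537 0.0007 0.0155] [184 182 185]
26 [0.1546 0.0009 0.017 ] [184 182 184]
27 [0.1548 0.0006 0.0157] [185 183 185]
28 [0.1555 0.0007 0.0164] [184 182 184]
29 [0.156  0.0007 0.0163] [183 181 183]
30 [0.1564 0.0005 0.0158] [186 183 185]
31 [0.1569 0.0005 0.0159] [187 185 187]
32 [0.1574 0.0004 0.0154] [177 176 178]
33 [0.1579 0.0004 0.0154] [144 144 147]
34 [ 1.578e-01 -1.000e-04  1.290e-02] [146 122 122]
35 [ 0.1583 -0.0002  0.0125] [191 108  59]
36 [ 0.1587 -0.0003  
[... 208 characters left out ...]
0.1616 -0.0003  0.0129] [212 113  19]
42 [ 0.1619 -0.0006  0.0116] [228 131  18]
43 [ 0.1625 -0.0005  0.0119] [234 138  18]
44 [ 0.1631 -0.0005  0.0123] [230 133  19]
45 [ 0.164  -0.0002  0.014 ] [226 123  14]
46 [ 0.1641 -0.0006  0.0119] [213 116  22]
47 [ 0.1649 -0.0005  0.0128] [140  81  51]
48 [ 0.1657 -0.0003  0.0141] [58 56 87]
49 [ 1.664e-01 -1.000e-04  1.520e-02] [ 27  63 108]
50 [1.672e-01 1.000e-04 1.650e-02] [ 33  76 126]
51 [0.1679 0.0002 0.0173] [ 35  81 135]
52 [ 0.168  -0.0003  0.015 ] [ 37  84 138]
53 [ 0.1687 -0.0002  0.0155] [ 38  85 137]
54 [ 1.694e-01 -1.000e-04  1.630e-02] [ 38  84 137]
55 [ 0.1698 -0.0002  0.0158] [ 37  83 136]
56 [ 0.1706 -0.      0.017 ] [ 38  83 138]
```

Request:
{"method": "arm_command", "body": {"series": [0.03, 0.05, 0, 0, 0, 0, 0, 0, 0, 0, 0, 0, 0, 0, 0, 0, 0, 0, 0, 0, 0.45, 0, 0, 0, 0, 0, 0, 0.45, 0, 0, 0, 0, 0, 0, 0.45, 0, 0, 0, 0, 0, 0, 0.45, 0, 0, -0.2, 0, 0, 0, 0.45, 0, 0, -0.4, 0, 0, 0, 0.45]}}

```text
t: 27.4
tcp_pos: [0.4569, -0.3148, 0.2481]
ee_rot: [2.543, 1.247, -0.684]
contact_force: [-0.4, 0.1, 0.1]
width: 0.0416
grasp_force: 0.0
```

Request:
{"method": "arm_command", "body": {"series": [0, 0, -0.6, 0, 0, 0, 0.6, 0.2, -0.1, -0.6, 0, 0, 0, 0.6, 0.4, -0.2, -0.6, 0, 0, 0, 0.6, 0.5, -0.2, -0.2, 0, 0, 0, 0.6, 0.5, -0.2, 0, 0, 0, 0, 0.6, 0.5, 0, 0, 0, 0, 0, 0.6, 0.3, 0, 0, 0, 0, 0, 0.6, 0, 0, 0, 0, 0, 0, 0.6]}}

```text
t: 28.4
tcp_pos: [0.5241, -0.1713, 0.2734]
ee_rot: [2.541, 1.249, -0.684]
contact_force: [-0.6, 0.3, -0.2]
width: 0.0552
grasp_force: 0.0
```

```bash
python3 - <<'E'
from h import *
lev()
c=viewer.get_calibration('wrist');p,d=viewer.grab_frame('wrist')
np.savez('pics/w7.npz',p=p,d=d,mtx=c['mtx'],dist=c['dist'],world_to_cam=c['world_to_cam'])
cv2.imwrite('pics/w7.png',cv2.resize(p[...,::-1],(800,600)))
jaw(p,d,c)
E
```

```text
t 28.4 loc [0.1519 0.0021 0.1664] lever 4.852 rad 0.0621 F [ 0.  -0.7 -0.2] grip 0.0552 0.0
px 252 183 orange rows per column [4 4 4 4 4 4 4 4 4 4 4 4 4 4 4 4 4 4 4 4 4 4 4 4 4]
orange z 0.012444947758804302 x [0.15945693 0.16431172] len mm 4.854789581543006
171 [0.1401 0.0002 0.0111] [236 239 231]
172 [0.1413 0.0002 0.0108] [236 239 231]
173 [0.1425 0.0002 0.0108] [237 241 232]
174 [0.1436 0.0002 0.0112] [233 238 229]
175 [0.1449 0.0002 0.0108] [206 212 198]
176 [0.1461 0.0002 0.0105] [169 170 159]
177 [0.1471 0.0002 0.0117] [165 165 156]
178 [0.1484 0.0002 0.0111] [172 173 162]
179 [0.1495 0.0002 0.0113] [156 156 146]
180 [0.1506 0.0003 0.0116] [101 102  96]
181 [0.1509 0.0003 0.0156] [123 121 122]
182 [0.1519 0.0003 0.0165] [182 180 183]
183 [0.1531 0.0003 0.0166] [190 188 190]
184 [0.1545 0.0003 0.0155] [187 187 189]
185 [0.1558 0.0003 0.015 ] [186 188 192]
186 [0.157  0.0003 0.0151] [205 179 175]
187 [0.1588 0.0003 0.0127] [235 148  88]
188 [0.1602 0.0003 0.0121] [236 133  11]
189 [0.161  0.0003 0.0134] [227 124   9]
190 [0.1624 0.0003 0.0127] [231 126  10]
191 [0.1639 0.0003 0.0118] [202 105  25]
192 [0.1646 0.0003 0.0138] [106  62  56]
193 [0.1652 0.0003 0.0159] [28 52 90]
194 [0.1666 0.0003 0.0153] [ 27  70 121]
195 [0.1679 0.0003 0.0149] [ 38  85 140]
196 [0.169  0.0003 0.0154] [ 38  86 140]
197 [0.1703 0.0003 0.0151] [ 40  86 139]
198 [0.1709 0.0003 0.0172] [ 39  85 139]
199 [0.1725 0.0003 0.0158] [ 39  85 140]
200 [0.1734 0.0003 0.0168] [ 38  84 140]
201 [0.1752 0.0003 0.0151] [ 40  86 142]
202 [0.1759 0.0003 0.017 ] [ 40  85 142]
203 [0.1769 0.0003 0.0174] [ 39  85 142]
204 [0.1786 0.0003 0.016 ] [ 40  87 143]
205 [0.1802 0.0003 0.015 ] [ 39  86 143]
206 [0.1815 0.0003 0.0148] [ 40  88 146]
207 [0.1822 0.0003 0.0163] [ 41  86 144]
208 [0.1839 0.0003 0.015 ] [ 53  80 122]
209 [0.1869 0.0003 0.0097] [85 86 93]
210 [0.1874 0.0003 0.0122] [126 123 122]
```

View pics/w7.png

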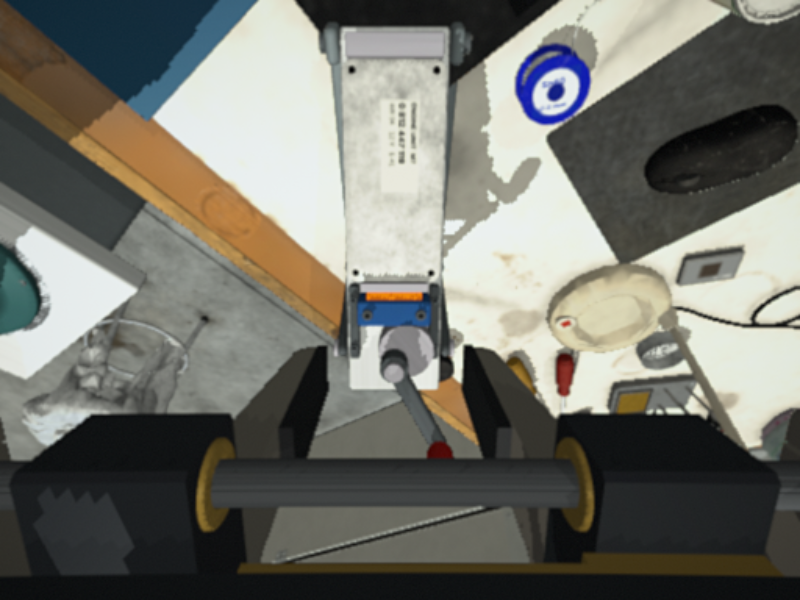

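The wrist picture shows the cover against the stop at row 57, centred on the rails and pressed by the pad. About half of the orange sleeve is visible at (393,296), and the lever is free.

```bash
python3 - <<'E'
from station import bot
print(bot.sign_off())
E
```

```text
the job is handed in; nothing more can be done
None
```

The cover is clamped label side up, centred on the rails and pressed against the lower stop; the pad is sunk about half (3 to 4 mm measured), the lever is released and the job was handed in at about 28 s.

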